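Level the appliance stand on the kitchen island

TASK

The low steel appliance stand on the worktop sags towards its levelling foot, and it must be level before the coffee machine goes on it. Lay the spirit level flat on the stand's shelf, pointing along the line from the levelling-foot end to the opposite end, then turn the foot's black knob until the bubble sits between the two lines of the vial. Finish while pressing the level down firmly on the shelf (about 10 to 20 N, like a thumb) with the bubble still between the lines; do not let go, and leave the mug, the jar and the tin where they stand.

Things in the scene. Friction and masses are not known exactly. Their poses are not given: they have to be found in the camera images.
- level: Loose aluminium spirit level, 180 long, 24 wide, 40 high, 0.35 kg, lying flat on the worktop. Origin: centre of its underside; x along it, z up. The yellow-green vial lies along x in a 72 mm long window in the middle of its top (cheeks beside it 32 high); the solid ends beyond x = +-36 are 40 high: press there. Smooth sides, can be gripped at the middle.
- bubble (a joint): Place of the bubble (white, 22 mm long) along the level's own x, in m, 0 at the middle of the vial, at most +-0.020. It floats to the higher end: 1 mm for each 0.001 rad of slope, and takes about 1.5 s to settle. The vial's two black lines are 30 mm apart, so the bubble is between them within +-0.004.
- vial (a point): Point on the level at the middle of the vial, on the bubble's line, 34.5 mm above the level's underside; axes as the level's.
- bubble_mid (a point): Middle of the bubble in the vial; axes as the level's.
- shelf_top (a point): Centre of the stand's flat steel shelf, 240 (x) by 220 (y), 60 above the worktop; z up out of it. Its y runs from the levelling-foot end (-y) to the end with two fixed feet (+y). The stand does not shift; the shelf only tilts about the line under the fixed feet (80 mm from the centre to +y). At the start the levelling-foot end is low by 0.009 to 0.016 rad.
- knob (a point): Middle of the levelling foot's round black knob: 40 across, 68 to 94 above the worktop, 140 from the shelf's centre to -y, 30 outside its edge. It turns about the vertical, keeps its height and stays where left (0.12 N m). 8 mm per turn: clockwise from above raises that end, 0.0058 rad per radian. Level is 1.5 to 2.8 rad clockwise from the start, the stop 1.9 rad beyond.
- mug: Red mug standing on the worktop, 80 in diameter, 95 high, handle at its +y; origin at the centre of its underside. Leave alone.
- jar: Glass jar with steel lid standing on the worktop, 72 in diameter, 110 high; origin at the centre of its underside. Leave alone.
- tin: Steel tin with black lid standing on the worktop, 94 in diameter, 115 high; origin at the centre of its underside. Leave alone.
Mind the look-alikes: they are no part of the job. Of the things like the level, leave any that is blue; of the rest the smaller one is meant.

How it is judged (in metres and radians):
On the way, in this order (a step that is already met when the one before it is completed fails the run):
1. the level lies on the shelf along the line to the levelling foot (z of level in the frame of shelf_top between -0.003 and 0.004 m and x of level in the frame of shelf_top between -0.11 and 0.11 m and y of level in the frame of shelf_top between -0.04 and 0.04 m and angle between the x axis of level and the y axis of shelf_top, either way round below 0.25 rad), for 0.3 s.
2. the shelf has been brought level with the foot (angle between shelf_top's own z axis and vertical below 0.006 rad), for 0.3 s.
At the end, for the whole second after the job is handed in: Fingers press the level (5 N or more; 7 to 35 N between level and shelf) to the end. It lies flat on the shelf, its middle within 40 mm (shelf y) and 110 mm (x) of the shelf's centre, within 0.25 rad of shelf y. Bubble within 4.2 mm of the middle; shelf within 0.006 rad of level (all of step 1 and value of joint bubble between -0.0042 and 0.0042 m and angle between shelf_top's own z axis and vertical below 0.006 rad and contact force between the fingers and level above 5 N and contact force between level and shelf between 7 and 35 N and linear speed of level below 0.02 m/s); the arm keeps its last pose, push and grip.
It fails at once if mug, jar or tin moved more than 30 mm or knocked over (distance of any of mug, jar, tin from where it was at the start of the episode above 0.03 m or angle between any of mug, jar, tin's own z axis and vertical above 0.5 rad).
It also fails if it takes over 72 s, if anything falls off the work surface, if the arm or the gripper's body presses on something with over 40 N, if the wrist force passes 120 N, or if a joint passes its speed limit or range.

ROBOT

A 6-joint arm with a two-finger parallel gripper is mounted at the origin on the work surface. World frame = base frame: x ahead of the robot, y to its left, z up, the work surface at z = 0. Lengths are in mm, angles in degrees, forces in N, time in s.
With the tool pointing down it reaches from about 300 to 850 mm from the base axis. Payload 4.2 kg.
Tool frame: the origin (TCP) lies between the finger pads; the fingertips stand 22 mm ahead of it and the grasp point (between the pads) lies 3 mm ahead of it; z points along the fingers, y is the direction in which the jaws open and shut (so a half turn about z gives the same grasp; the last joint's range is limited). The gripper opens to 91 mm and grips with 3 to 60 N. Pads are 32 mm wide; open, the fingers measure 118 mm over their backs; the gripper's body (76 mm by 178 mm) begins 60 mm behind the grasp point.
Start: joints at [65.546, 18.312, 89.639, -0, 72.044, -1.146], TCP at [227.515, 528.089, 235.976] pointing down, gripper open.
Joint ranges: [-177.97, 177.97], [-48.28, 115.42], [12.27, 149.76], [-77.06, 257.06], [2.81, 150.46], [-146.56, 146.56]. Speed limits (degrees/s): [147.25, 147.25, 180, 180, 180, 180].

INTERFACE

Orientations are given as [roll, pitch, yaw] about the fixed x, y, z axes, in that order (R = Rz(yaw) Ry(pitch) Rx(roll)).
In Python, from workcell import * gives the robot as it stands.
- The arm moves only by the shell command python3 -m jog 'ROWS' [OPENING] [FORCE]. ROWS is text: rows parted by semicolons, each of 6 numbers parted by spaces: the shift along the tool's x, y, z in units of 0.5 m (1.0 is 0.5 m), then the turn, a rotation vector about the tool's x, y, z in units of pi/2 rad (1.0 is pi/2 rad). A call has 1 to 20 rows; each row is the pose to reach, as a shift and turn from the pose measured when the call began, along the tool's axes at that moment; what a row does not reach only later rows make up. A row lasts 1/12 s, in which the tool goes at most 41.7 mm and 7.16 degrees, less where a joint would pass 70% of its speed; a pose out of reach is approached as far as the arm can. A call with a number of a shift or a turn outside -1 to 1 is refused whole. A call with a gripper value outside its range is refused whole. OPENING is the opening, from -1 (shut) to 1 (fully open), set as the call begins (- or left out, the last holds). The fingers move at their own pace and stop on an object; FORCE is the grip in N (left out, the last holds). Time passes only in rows, so rows that repeat a pose let the fingers close. It gives the time, the measured TCP pose, the force and the opening at its end, in the units of the state.
- state(): the state, without advancing time (a new reading comes with each control period).
- grab_frame(name): name is "side" or "top"; returns the picture (384x512x3 uint8, red, green, blue); there is no depth.
- calibration(name): a dict with "mtx" (3x3 intrinsics, pixels), "distortion" ([k1, k2, p1, p2, k3] as OpenCV has them; the pictures are not rectified), "rvec" (rotation vector, rad) and "tvec" (3), from world to camera coordinates, as OpenCV has them. Camera axes: x right, y down, z forward; pixel columns grow to the right and rows downward; lengths in mm; the calibration is good to about 2 mm. A picture is of the moment at which its call begins. calibration takes no time and is no camera call.
- job_done(): hands the job in, once; it reports no verdict.
Trained networks look in the newest picture that a camera, given by its name, has taken for a name from the list of things; names that differ only in an ending like _2 or _b are one class to them, and where a whole thing is asked for, a point or a joint stands for the part that bears it (a point fixed in the world has none). Each returns a list of dicts, best first, with "confidence" (0 to 1); they miss things now and then, are a little off and sometimes report something else, mostly with a low value. They report only what shows in the picture. A call takes as long as a camera call. They do not tell look-alikes from the thing itself.
- spot_in(query, camera): "rect" ([left, top, right, bottom] in pixels, round what is visible of it).
- tip_of(query, camera): "location" ([column, row] in pixels: a listed point, or the origin of a listed thing).
The state is a dict: "time_s": time; "qpos": joint angles; "qvel": joint speeds; "effort": joint torques, N m; "ee_pos": TCP position; "ee_rot": TCP orientation; "force": force on the tool from outside, world axes, zero at the start; "torque": the same for the moment, N m; "gripper_width": finger opening in mm.
Only numpy, scipy, OpenCV 4.12 (cv2) and the standard library are available. Lean on these libraries where they do the work, as an engineer would, in place of code of your own. Each camera call takes 0.05 s, during which the arm holds its last target. There are 200 camera calls.

## Working session

There is one attempt and no reset: what is moved stays moved. The work goes in short steps, Python scripts to look and compute and a shell command to move; the robot and the scene stay as the last step left them, time stands still between calls to the robot, and variables do not carry over. Pictures are saved under pics/ and viewed, about 8 in all and at most 12, crops included, and the job is handed in when it is done.

```bash
mkdir -p pics; ls; cat > h.py <<'E'
from workcell import *
import numpy as np, cv2
from scipy.spatial.transform import Rotation as R
def pix2world(cam,px,z):
    c=calibration(cam);K=np.array(c["mtx"],float);d=np.array(c["distortion"],float)
    Rm=cv2.Rodrigues(np.array(c["rvec"],float))[0];t=np.array(c["tvec"],float).ravel()
    u=cv2.undistortPoints(np.array([[px]],float),K,d)[0,0]
    ray=Rm.T@np.array([u[0],u[1],1]);o=-Rm.T@t
    return o+ray*(z-o[2])/ray[2]
def w2p(cam,P):
    c=calibration(cam)
    return cv2.projectPoints(np.array([P],float),np.array(c["rvec"],float),np.array(c["tvec"],float),np.array(c["mtx"],float),np.array(c["distortion"],float))[0].ravel()
E
python3 - <<'E'
from h import *
for n in("top","side"):
    im=grab_frame(n);cv2.imwrite(f"pics/{n}0.png",im[:,:,::-1])
    for q,z in(("level",0),("vial",34.5),("bubble_mid",34.5),("shelf_top",60),("knob",81),("mug",0),("jar",0),("tin",0)):
        for r in tip_of(q,n)[:4]: print(n,q,round(r["confidence"],2),np.round(r["location"]),np.round(pix2world(n,r["location"],z)))
s=state();print({k:s[k] for k in("time_s","ee_pos","ee_rot","force","gripper_width")})
E
```

```text
pics
top level 0.71 [178. 277.] [281. 249.   0.]
top level 0.66 [122. 197.] [538. 441.   0.]
top level 0.65 [189. 206.] [510. 216.   0.]
top vial 0.88 [113. 197.] [537. 458.  34.]
top vial 0.87 [178. 272.] [302. 242.  34.]
top vial 0.61 [188. 203.] [520. 214.  34.]
top bubble_mid 0.59 [290. 179.] [ 598. -107.   34.]
top bubble_mid 0.35 [117. 196.] [539. 445.  34.]
top shelf_top 0.7 [292. 178.] [ 597. -112.   60.]
top knob 0.59 [338. 184.] [ 580. -251.   81.]
top mug 0.58 [175. 140.] [726. 265.   0.]
top jar 0.95 [380. 244.] [ 390. -404.    0.]
top tin 0.95 [235. 125.] [774.  68.   0.]
side level 0.97 [204. 187.] [529. 218.   0.]
side level 0.71 [171. 162.] [552. 454.   0.]
side level 0.58 [142. 209.] [304. 237.   0.]
side vial 0.9 [170. 154.] [550. 450.  34.]
side vial 0.88 [204. 182.] [518. 199.  34.]
side vial 0.62 [138. 200.] [299. 241.  34.]
side shelf_top 0.74 [291. 204.] [ 595. -111.   60.]
side knob 0.82 [330. 216.] [ 602. -240.   81.]
side knob 0.45 [288. 176.] [687. -16.  81.]
side mug 0.88 [239. 164.] [737. 272.   0.]
side jar 0.66 [332. 313.] [ 403. -407.    0.]
side jar 0.21 [202. 182.] [546. 253.   0.]
side tin 0.66 [287. 180.] [777.  63.   0.]
{'time_s': 0.9, 'ee_pos': array([227.51724974, 528.07325281, 235.98148742]), 'ee_rot': array([1.79994107e+02, 1.90845737e-04, 1.56691071e+02]), 'force': array([ 0.30232221, -0.39046698,  0.37030752]), 'gripper_width': 91.47533305951826}
```

View pics/top0.png

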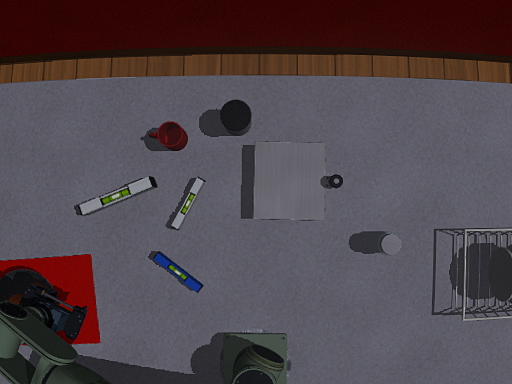

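View pics/side0.png

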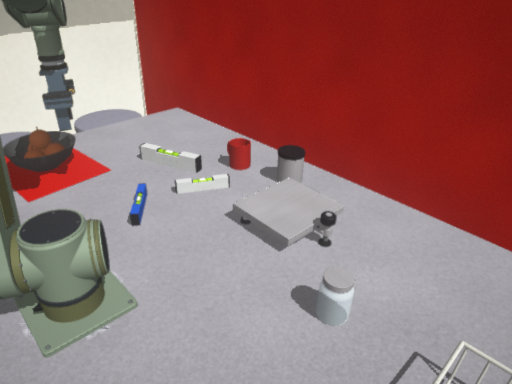

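The picture shows the small aluminium level at about (187,204) in top, the larger one at (117,196), the blue one at (176,272), the shelf spanning (254,142)-(324,219) and the knob at (336,181). Next I refine the level and shelf poses.

```bash
python3 - <<'E'
from h import *
im=grab_frame("top")
c=im[165:240,160:345];cv2.imwrite("pics/crop1.png",cv2.resize(c,None,fx=4.2,fy=4.2,interpolation=cv2.INTER_CUBIC)[:,:,::-1])
# level mask: bright pixels
sub=im[170:235,160:215].astype(int);g=(sub.max(2)>125)
n,l,st,ce=cv2.connectedComponentsWithStats(g.astype(np.uint8));k=1+st[1:,4].argmax()
ys,xs=np.where(cv2.morphologyEx((l==k).astype(np.uint8),cv2.MORPH_CLOSE,np.ones((5,5))))
r=cv2.minAreaRect(np.c_[xs+160,ys+170].astype(np.float32));b=cv2.boxPoints(r)
print(r);W=np.array([pix2world("top",p,40) for p in b]);print(W.round(),W.mean(0).round(1))
for p in[(253.5,142),(325,142),(324.5,219.5),(253,219.5),(336.5,181)]:print(p,pix2world("top",p,60 if p[0]<330 else 94).round(1))
for q,z in(("vial",34.5),("knob",81),("shelf_top",60)):
  for n in("top","side"):
    for rr in spot_in(q,n)[:3]:
        b=rr["rect"];print(q,n,round(rr["confidence"],2),np.round(b,1),pix2world(n,((b[0]+b[2])/2,(b[1]+b[3])/2),z).round(1))
E
```

```text
((182.99998474121094, 210.49998474121094), (7.342400074005127, 36.47257614135742), 28.610458374023438)
[[451. 265.  40.]
 [552. 211.  40.]
 [541. 190.  40.]
 [440. 245.  40.]] [496.  227.7  40. ]
(253.5, 142) [709.7   6.9  60. ]
(325, 142) [ 711.1 -215.    60. ]
(324.5, 219.5) [ 471.1 -213.    60. ]
(253, 219.5) [470.   7.  60.]
(336.5, 181) [ 587.6 -244.4   94. ]
vial top 0.81 [173.7 176.4 203.3 230.7] [518.1 211.3  34.5]
vial top 0.61 [154.3 252.1 203.5 293.6] [298.9 240.4  34.5]
vial top 0.58 [ 77.6 177.4 155.1 216. ] [538.4 446.7  34.5]
vial side 0.94 [176.4 172.1 232.  195.4] [509.6 186.7  34.5]
vial side 0.63 [132.1 182.6 149.  224.8] [294.7 216.6  34.5]
vial side 0.57 [142.8 145.7 201.6 171.4] [536.5 415.5  34.5]
knob top 0.7 [329.7 174.3 341.7 188.8] [ 586.8 -244.1   81. ]
knob top 0.61 [170.5 176.2 203.5 229.3] [519.7 208.2  81. ]
knob side 0.56 [323.5 210.  333.4 245.3] [ 557.7 -269.8   81. ]
shelf_top top 0.56 [253.1 139.1 330.2 222.5] [ 589.7 -111.3   60. ]
shelf_top side 0.61 [235.6 178.4 345.9 247.7] [ 561.1 -141.    60. ]
shelf_top side 0.53 [177.1 175.  228.7 194.2] [476.7 148.4  60. ]
```

View pics/crop1.png

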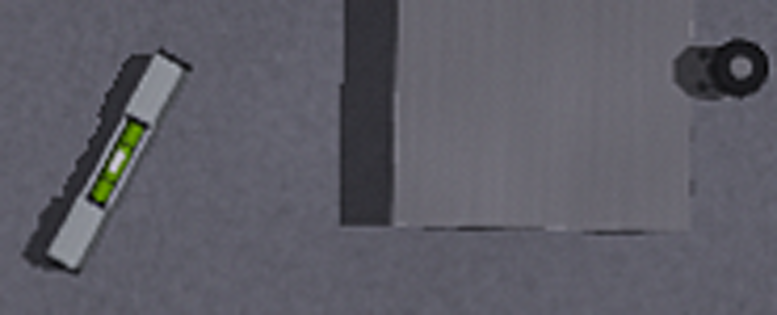

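The crop shows the level's ends near (201,179) and (175,228) in the top picture, with the bubble in the middle. I'll plan the grasp from those points.

```bash
cat >> h.py <<'E'
def row(pos,yaw):
    s=state();A=R.from_euler("xyz",s["ee_rot"],degrees=True);T=R.from_euler("xyz",[180,0,yaw],degrees=True)
    d=A.inv().apply(np.array(pos)-s["ee_pos"])/500;r=(A.inv()*T).as_rotvec(degrees=True)/90
    print("row",d.round(4),r.round(4),"from",np.round(s["ee_pos"],1),"rows~",np.ceil(max(np.linalg.norm(d)*500/41.7,np.linalg.norm(r)*90/7.16)))
def vialpix(cam,box):
    # box: l,t,r,b ; returns green centre, white-bubble centre (pixels)
    im=grab_frame(cam).astype(float);l,t,r,b=box;s=im[t:b,l:r]
    g=np.clip(s[:,:,1]-s[:,:,2]-30,0,None);return im,s,g
E
python3 - <<'E'
from h import *
a=pix2world("top",(201,179.3),40);b=pix2world("top",(175,228.1),40);print(a,b,(a+b)/2,np.linalg.norm(a-b),np.degrees(np.arctan2(*(b-a)[1::-1])))
im=grab_frame("top")
s=im[190:217,176:200].astype(int);g=(s[:,:,1]-s[:,:,2])>50
ys,xs=np.where(g);print(len(xs));c=np.array([xs.mean()+176,ys.mean()+190]);print(c,pix2world("top",c,34.5))
sd=im[165:200,165:240].astype(int)
im=grab_frame("side");s=im[172:192,180:228].astype(int);ys,xs=np.where((s[:,:,1]-s[:,:,2])>40);c=np.array([xs.mean()+180,ys.mean()+172]);print(c,pix2world("side",c,34.5))
yaw=np.degrees(np.arctan2(*(b-a)[1::-1]));m=(a+b)/2
row([m[0],m[1],120],yaw)
E
```

```text
[594.55105616 171.65660844  40.        ] [440.46879882 252.60540878  40.        ] [517.50992749 212.13100861  40.        ] 174.0518609588438 152.28431744366688
57
[187.49122807 203.31578947] [518.85789856 214.54589689  34.5       ]
[202.31746032 179.80952381] [521.08090376 212.09322542  34.5       ]
row [-0.7827 -0.3509  0.2319] [0.    0.    0.049] from [227.5 528.1 236. ] rows~ 11.0
```

```bash
r='-0.784 -0.352 0.232 0 0 0.049'; python3 -m jog '-0.784 -0.352 0.232 0 0 0.049;-0.784 -0.352 0.232 0 0 0.049;-0.784 -0.352 0.232 0 0 0.049;-0.784 -0.352 0.232 0 0 0.049;-0.784 -0.352 0.232 0 0 0.049;-0.784 -0.352 0.232 0 0 0.049;-0.784 -0.352 0.232 0 0 0.049;-0.784 -0.352 0.232 0 0 0.049;-0.784 -0.352 0.232 0 0 0.049;-0.784 -0.352 0.232 0 0 0.049;-0.784 -0.352 0.232 0 0 0.049;-0.784 -0.352 0.232 0 0 0.049;-0.784 -0.352 0.232 0 0 0.049;-0.784 -0.352 0.232 0 0 0.049' 1
python3 - <<'E'
from h import *
row([518.5,213,26],152.3)
cv2.imwrite("pics/side1.png",cv2.resize(grab_frame("side")[100:260,120:320],None,fx=4,fy=3.7)[:,:,::-1])
E
```

```text
time_s: 2.52
ee_pos: [517.6, 211.7, 120.1]
ee_rot: [180.0, -0.0, 152.3]
force: [-0.1, 0.5, -0.2]
gripper_width: 91.3
row [-0.0006  0.0031  0.1881] [ 0.0002 -0.0004 -0.0004] from [517.6 211.7 120.1] rows~ 3.0
```

View pics/side1.png

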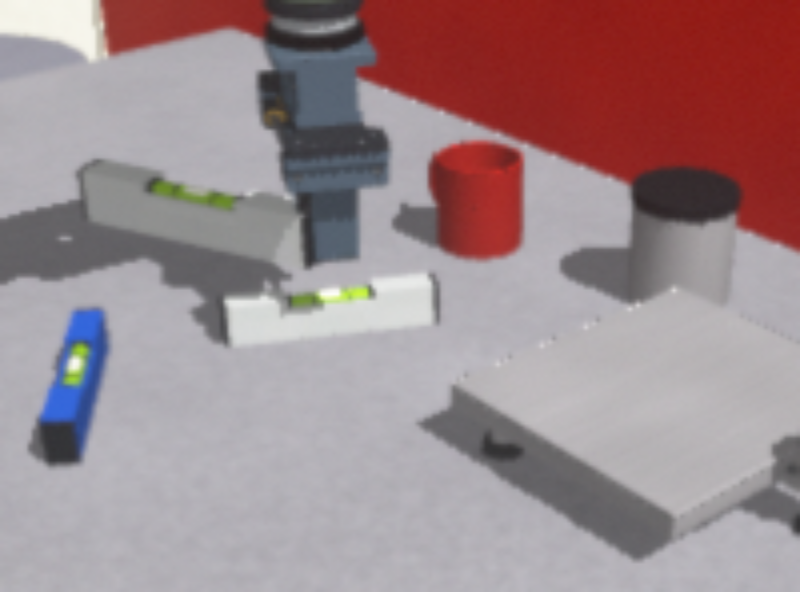

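The gripper is above the small level (crop 330,300), with the mug and tin clear. Going down and gripping.

```bash
python3 -m jog '0 0.003 0.07 0 0 0;0 0.003 0.13 0 0 0;0 0.003 0.18 0 0 0;0 0.003 0.18 0 0 0;0 0.003 0.18 0 0 0;0 0.003 0.18 0 0 0' 1
python3 -m jog '0 0 0 0 0 0;0 0 0 0 0 0;0 0 0 0 0 0;0 0 0 0 0 0;0 0 0 0 0 0;0 0 0 0 0 0;0 0 0 0 0 0;0 0 0 0 0 0;0 0 0 0 0 0;0 0 0 0 0 0;0 0 0 0 0 0' -1 25
python3 -c "
from h import *
row([518,213,160],90)
row([545,-88,160],90)"
```

```text
time_s: 3.07
ee_pos: [518.7, 214.8, 31.9]
ee_rot: [179.8, 0.1, 152.4]
force: [0.9, 0.0, 0.7]
gripper_width: 91.5
time_s: 3.98
ee_pos: [519.1, 215.1, 31.9]
ee_rot: [179.8, 0.1, 152.4]
force: [1.3, 1.2, -0.1]
gripper_width: 23.6
row [-0.0005 -0.0038 -0.2562] [ 2.700e-03 -2.000e-04  6.932e-01] from [519.1 215.1  31.9] rows~ 9.0
row [-0.3274 -0.5122 -0.2574] [ 2.700e-03 -2.000e-04  6.932e-01] from [519.1 215.1  31.9] rows~ 9.0
```

```bash
python3 -m jog '0 0 -0.08 0 0 0;0 0 -0.16 0 0 0;0 0 -0.24 0 0 0;-0.04 -0.06 -0.256 0 0 0.07;-0.08 -0.13 -0.256 0 0 0.15;-0.13 -0.19 -0.256 0 0 0.22;-0.17 -0.26 -0.256 0 0 0.3;-0.21 -0.32 -0.256 0 0 0.37;-0.25 -0.38 -0.256 0 0 0.45;-0.29 -0.45 -0.256 0 0 0.53;-0.327 -0.512 -0.256 0.0027 0 0.6;-0.327 -0.512 -0.256 0.0027 0 0.693;-0.327 -0.512 -0.256 0.0027 0 0.693;-0.327 -0.512 -0.256 0.0027 0 0.693;-0.327 -0.512 -0.256 0.0027 0 0.693;-0.327 -0.512 -0.256 0.0027 0 0.693'
python3 - <<'E'
from h import *
row([545,-88,96],90)
a=grab_frame("side")[110:260,170:370];b=grab_frame("top")[110:260,210:350]
cv2.imwrite("pics/p2.png",np.hstack([cv2.resize(a,None,fx=2.3,fy=2.3),cv2.resize(b,None,fx=2.3,fy=2.3)])[:,:,::-1])
E
```

```text
time_s: 5.32
ee_pos: [544.5, -86.6, 159.0]
ee_rot: [-179.9, -0.0, 90.2]
force: [0.7, -0.7, -4.2]
gripper_width: 23.8
row [-0.0028  0.001   0.126 ] [-0.0007 -0.0004  0.0024] from [544.5 -86.6 159. ] rows~ 2.0
```

View pics/p2.png

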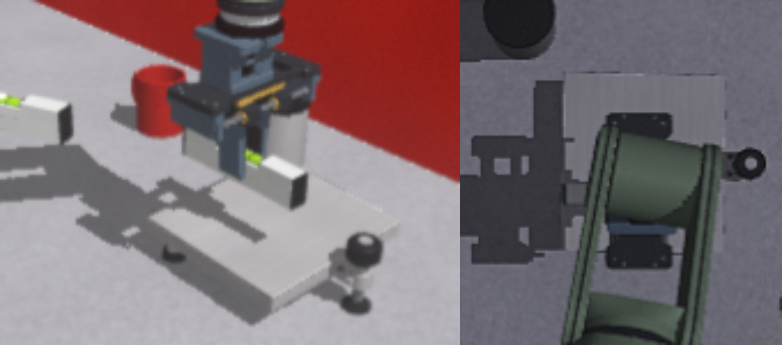

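The level is held and aligned with the shelf, and the knob is clear at crop (365,250). Lowering until I get contact.

```bash
python3 -m jog '0 0 0.06 0 0 0;0 0 0.11 0 0 0;0 0 0.125 0 0 0.002;0 0 0.13 0 0 0.002;0 0 0.132 0 0 0.002;0 0 0.134 0 0 0.002;0 0 0.136 0 0 0.002;0 0 0.136 0 0 0.002;0 0 0.136 0 0 0.002'
```

```text
time_s: 6.17
ee_pos: [545.2, -86.8, 92.0]
ee_rot: [179.9, -0.0, 90.0]
force: [0.2, -0.5, -4.1]
gripper_width: 23.7
```

```bash
python3 -m jog '0 0 0.002 0 0 0;0 0 0.004 0 0 0;0 0 0.004 0 0 0;0 0 0.004 0 0 0'; python3 -m jog '0 0 0.002 0 0 0;0 0 0.003 0 0 0;0 0 0.003 0 0 0'
```

```text
time_s: 6.5
ee_pos: [545.4, -87.0, 91.1]
ee_rot: [179.9, 0.0, 90.0]
force: [-2.6, -0.6, 5.3]
gripper_width: 23.5
time_s: 6.75
ee_pos: [545.4, -87.0, 91.1]
ee_rot: [179.9, 0.0, 90.0]
force: [-5.0, 0.3, 9.3]
gripper_width: 23.7
```

```bash
python3 -m jog '0 0 -0.002 0 0 0;0 0 -0.002 0 0 0;0 0 -0.002 0 0 0;0 0 -0.002 0 0 0;0 0 -0.002 0 0 0;0 0 -0.05 0 0 0;0 0 -0.11 0 0 0;0 0 -0.17 0 0 0;0 0 -0.17 0 0 0;0 0 -0.17 0 0 0' 1
python3 - <<'E'
from h import *
row([588,-244,170],157)
print(state()["qpos"])
E
```

```text
time_s: 7.58
ee_pos: [546.2, -87.2, 177.8]
ee_rot: [179.6, 0.1, 90.0]
force: [0.0, -1.0, -0.6]
gripper_width: 87.7
row [-0.3136  0.0834  0.0164] [ 0.0033  0.003  -0.7444] from [546.2 -87.2 177.8] rows~ 10.0
[-1.02642803e+01  1.86768577e+01  9.79653835e+01  6.92020814e-03
  6.29768984e+01 -1.02742993e+01]
```

```bash
python3 -m jog '-0.06 0.02 0 0 0 -0.08;-0.12 0.035 0 0 0 -0.16;-0.18 0.05 0 0 0 -0.24;-0.25 0.07 0.01 0 0 -0.32;-0.31 0.083 0.016 0.0033 0.003 -0.4;-0.3136 0.0834 0.0164 0.0033 0.003 -0.48;-0.3136 0.0834 0.0164 0.0033 0.003 -0.56;-0.3136 0.0834 0.0164 0.0033 0.003 -0.64;-0.3136 0.0834 0.0164 0.0033 0.003 -0.72;-0.3136 0.0834 0.0164 0.0033 0.003 -0.7444;-0.3136 0.0834 0.0164 0.0033 0.003 -0.7444;-0.3136 0.0834 0.0164 0.0033 0.003 -0.7444;-0.3136 0.0834 0.0164 0.0033 0.003 -0.7444;-0.3136 0.0834 0.0164 0.0033 0.003 -0.7444' 1
python3 - <<'E'
from h import *
row([588,-244,91],157)
a=grab_frame("side");b=grab_frame("top")
np.save("s.npy",a);np.save("t.npy",b)
pv=w2p("top",[545.3,-87,94]);pk=w2p("top",[588,-244,94]);ps=w2p("side",[545.3,-87,94]);print(pv,pk,ps)
for n in("top","side"):
  for r in tip_of("knob",n)[:2]:print(n,r,pix2world(n,r["location"],81))
  for q in("vial","bubble_mid"):
    for r in tip_of(q,n)[:4]: print(n,q,round(r["confidence"],2),np.round(r["location"],1),pix2world(n,r["location"],94).round(1))
a=a[170:270,240:360];b=b[150:240,250:350]
cv2.imwrite("pics/p3.png",np.hstack([cv2.resize(a,(440,367),interpolation=2),cv2.resize(b,(360,367),interpolation=2)])[:,:,::-1])
E
```

```text
time_s: 8.75
ee_pos: [587.8, -243.9, 169.5]
ee_rot: [-180.0, -0.0, 157.0]
force: [-0.2, 0.1, 0.3]
gripper_width: 91.6
row [-6.000e-04 -1.000e-04  1.569e-01] [-0.     -0.0005 -0.0004] from [ 587.8 -243.9  169.5] rows~ 2.0
[284.2730529  194.74058409] [336.38035864 180.86149735] [273.35902519 197.03764023]
top vial 0.93 [174.9 270.6] [313.9 241.4  94. ]
top vial 0.85 [285.4 193. ] [550.5 -90.4  94. ]
top vial 0.81 [114.8 197.9] [532.7 431.4  94. ]
top bubble_mid 0.46 [112.9 195. ] [541.6 437.7  94. ]
side {'location': [331.1, 216.7], 'confidence': 0.58} [ 603.22111263 -244.75224686   81.        ]
side vial 0.98 [139.4 197.6] [267.  158.1  94. ]
side vial 0.94 [168.1 157.1] [467.8 326.1  94. ]
side vial 0.87 [275.4 198. ] [545.8 -94.4  94. ]
```

View pics/p3.png

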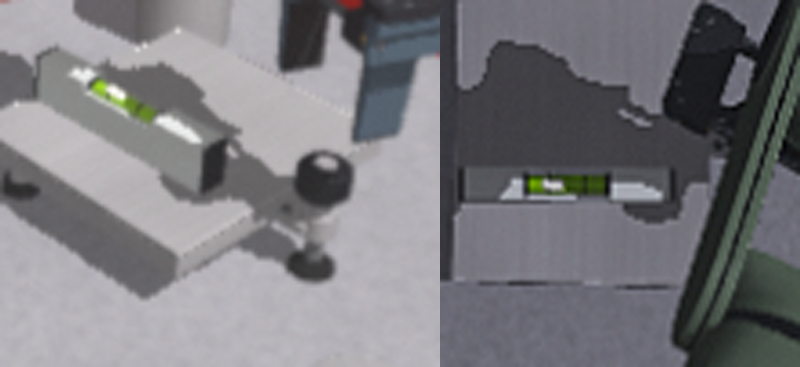

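The bubble sits about 14 mm towards the fixed end, near crop (551,185) against a vial centre of (567,185). That gives roughly 14 mrad, or 2.4 rad of knob. I'll check the knob position in the side view first.

```bash
python3 - <<'E'
from h import *
a=np.load("s.npy").astype(int)
s=a[205:236,318:345];m=(s.max(2)<70).astype(np.uint8);n,l,st,ce=cv2.connectedComponentsWithStats(m);k=1+st[1:,4].argmax();print(st[k],ce[k]+[318,205])
print(w2p("side",[588,-244,81]),w2p("side",[588,-244,94]),w2p("side",[588,-244,68]),w2p("side",[600,-244,81]))
E
```

```text
[  2   7  15  14 137] [327.12408759 219.51824818]
[327.42881665 218.78400265] [328.0280328  214.69140949] [326.83645831 222.82171125] [330.14734395 217.04402482]
```

```bash
python3 -m jog '0 0 0.07 0 0 0;0 0 0.13 0 0 0;0 0 0.158 0 0 0;0 0 0.158 0 0 0;0 0 0.158 0 0 0' 1
python3 -m jog '0 0 0 0 0 0;0 0 0 0 0 0;0 0 0 0 0 0;0 0 0 0 0 0;0 0 0 0 0 0;0 0 0 0 0 0;0 0 0 0 0 0;0 0 0 0 0 0;0 0 0 0 0 0' -1 35
```

```text
time_s: 9.57
ee_pos: [587.9, -244.0, 90.7]
ee_rot: [-180.0, -0.1, 157.0]
force: [-0.0, 0.7, 0.0]
gripper_width: 91.0
time_s: 10.32
ee_pos: [588.5, -242.6, 90.8]
ee_rot: [179.8, -0.1, 156.9]
force: [2.1, 5.0, 0.8]
gripper_width: 39.3
```

```bash
python3 -m jog '0 0 0 0 0 0.07;0 0 0 0 0 0.14;0 0 0 0 0 0.21;0 0 0 0 0 0.28;0 0 0 0 0 0.35;0 0 0 0 0 0.42;0 0 0 0 0 0.49;0 0 0 0 0 0.56;0 0 0 0 0 0.63;0 0 0 0 0 0.7;0 0 0 0 0 0.77;0 0 0 0 0 0.84;0 0 0 0 0 0.91;0 0 0 0 0 0.98;0 0 0 0 0 0.98;0 0 0 0 0 0.98'
python3 -m jog '0 0 0 0 0 0.07;0 0 0 0 0 0.14;0 0 0 0 0 0.21;0 0 0 0 0 0.28;0 0 0 0 0 0.35;0 0 0 0 0 0.42;0 0 0 0 0 0.42;0 0 0 0 0 0.42;0 0 0 0 0 0.42;0 0 0 0 0 0.42;0 0 0 0 0 0.42;0 0 0 0 0 0.42;0 0 0 0 0 0.42;0 0 0 0 0 0.42;0 0 0 0 0 0.42;0 0 0 0 0 0.42;0 0 0 0 0 0.42;0 0 0 0 0 0.42;0 0 0 0 0 0.42;0 0 0 0 0 0.42'
python3 - <<'E'
from h import *
a=grab_frame("side");b=grab_frame("top")
np.save("s2.npy",a);np.save("t2.npy",b)
a=a[170:270,240:360];b=b[150:240,250:350]
cv2.imwrite("pics/p4.png",np.hstack([cv2.resize(a,(440,367),interpolation=2),cv2.resize(b,(360,367),interpolation=2)])[:,:,::-1])
E
```

```text
time_s: 11.65
ee_pos: [589.0, -242.4, 90.8]
ee_rot: [180.0, -0.2, 68.9]
force: [0.9, 1.9, -0.7]
gripper_width: 39.3
time_s: 13.32
ee_pos: [589.1, -242.5, 90.8]
ee_rot: [-179.9, -0.2, 31.1]
force: [2.8, -0.3, -1.7]
gripper_width: 39.6
```

View pics/p4.png

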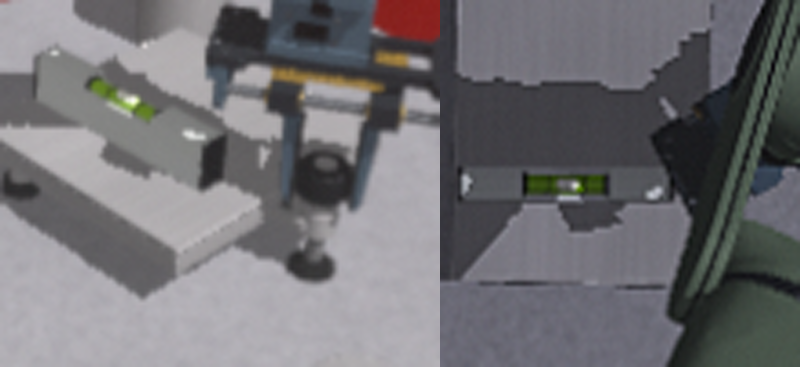

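The bubble is now near the middle: top crop about (569,185) against a vial centre of about 566. I'll measure this below pixel level against the first picture.

```bash
python3 - <<'E'
from h import *
for f in("t.npy","t2.npy"):
    im=np.load(f).astype(int)
    for r in (194,195,196):
        print(f,r);print(" cols",list(range(270,301)))
        for ch in(1,2):print(im[r,270:301,ch].tolist())
E
```

```text
t.npy 194
 cols [270, 271, 272, 273, 274, 275, 276, 277, 278, 279, 280, 281, 282, 283, 284, 285, 286, 287, 288, 289, 290, 291, 292, 293, 294, 295, 296, 297, 298, 299, 300]
[183, 181, 165, 68, 76, 155, 148, 138, 142, 178, 121, 124, 125, 113, 75, 70, 72, 72, 73, 64, 48, 74, 72, 73, 73, 61, 19, 65, 112, 104, 103]
[192, 190, 175, 80, 17, 2, 4, 5, 101, 187, 123, 125, 128, 114, 45, 13, 19, 21, 20, 21, 22, 18, 19, 17, 16, 19, 22, 73, 118, 109, 109]
t.npy 195
 cols [270, 271, 272, 273, 274, 275, 276, 277, 278, 279, 280, 281, 282, 283, 284, 285, 286, 287, 288, 289, 290, 291, 292, 293, 294, 295, 296, 297, 298, 299, 300]
[174, 175, 160, 68, 81, 162, 153, 144, 145, 198, 206, 212, 211, 189, 95, 72, 76, 80, 81, 70, 55, 82, 79, 81, 84, 68, 19, 107, 189, 179, 177]
[182, 182, 170, 80, 18, 4, 3, 16, 108, 205, 207, 212, 213, 193, 77, 12, 19, 22, 19, 24, 27, 20, 22, 23, 22, 18, 21, 114, 198, 187, 184]
t.npy 196
 cols [270, 271, 272, 273, 274, 275, 276, 277, 278, 279, 280, 281, 282, 283, 284, 285, 286, 287, 288, 289, 290, 291, 292, 293, 294, 295, 296, 297, 298, 299, 300]
[169, 169, 155, 57, 53, 121, 116,
[... 828 characters left out ...]
98, 299, 300]
[88, 91, 80, 17, 56, 84, 80, 78, 80, 75, 64, 82, 88, 106, 104, 99, 142, 213, 178, 77, 61, 81, 81, 81, 76, 46, 36, 79, 90, 88, 88]
[93, 96, 88, 16, 23, 22, 21, 19, 21, 22, 21, 24, 66, 108, 107, 103, 146, 208, 130, 8, 19, 19, 22, 21, 21, 20, 46, 84, 96, 93, 92]
t2.npy 196
 cols [270, 271, 272, 273, 274, 275, 276, 277, 278, 279, 280, 281, 282, 283, 284, 285, 286, 287, 288, 289, 290, 291, 292, 293, 294, 295, 296, 297, 298, 299, 300]
[89, 90, 78, 14, 46, 68, 65, 67, 68, 60, 52, 66, 67, 76, 82, 76, 100, 142, 128, 105, 49, 67, 65, 66, 64, 38, 33, 78, 93, 87, 87]
[94, 97, 85, 11, 18, 19, 18, 18, 18, 17, 17, 17, 30, 59, 74, 69, 94, 118, 11, 4, 17, 19, 17, 15, 17, 17, 40, 81, 98, 92, 93]
```

Below pixel level, the lines are at columns 279.9 and 289.9 (middle 284.95) and the bubble spans 282.0 to 288.05 (middle 285.0), so it is within about 0.5 mm. Next I let go of the knob and move over the foot-side end of the level.

```bash
python3 -m jog '0 0 0 0 0 0;0 0 0 0 0 0;0 0 0 0 0 0;0 0 0 0 0 0;0 0 -0.05 0 0 0;0 0 -0.12 0 0 0;0 0 -0.16 0 0 0;0 0 -0.16 0 0 0;0 0 -0.16 0 0 0' 0.3
python3 - <<'E'
from h import *
row([545.5,-152,155],90)
E
```

```text
time_s: 14.17
ee_pos: [589.2, -242.9, 172.2]
ee_rot: [180.0, -0.2, 31.1]
force: [-0.7, -0.3, -1.3]
gripper_width: 59.3
row [ 0.0188 -0.2009  0.0344] [ 0.0015 -0.0024 -0.6547] from [ 589.2 -242.9  172.2] rows~ 9.0
```

```bash
python3 -m jog '0 -0.04 0 0 0 -0.07;0 -0.08 0.01 0 0 -0.14;0.01 -0.12 0.02 0 0 -0.21;0.015 -0.16 0.03 0 0 -0.28;0.019 -0.2 0.034 0 0 -0.35;0.019 -0.2 0.034 0 0 -0.42;0.019 -0.201 0.034 0.0015 -0.0024 -0.49;0.019 -0.201 0.034 0.0015 -0.0024 -0.56;0.019 -0.201 0.034 0.0015 -0.0024 -0.63;0.019 -0.201 0.034 0.0015 -0.0024 -0.655;0.019 -0.201 0.034 0.0015 -0.0024 -0.655;0.019 -0.201 0.034 0.0015 -0.0024 -0.655;0.019 -0.201 0.034 0.0015 -0.0024 -0.655;0.019 -0.201 0.034 0.0015 -0.0024 -0.655' -1
python3 - <<'E'
from h import *
row([545.5,-152,125],90)
a=grab_frame("side");b=grab_frame("top");print(b[195,272:300,2].tolist(),b[195,272:300,1].tolist())
a=a[150:250,230:350];b=b[150:240,250:350]
cv2.imwrite("pics/p5.png",np.hstack([cv2.resize(a,(440,367),interpolation=2),cv2.resize(b,(360,367),interpolation=2)])[:,:,::-1])
E
```

```text
time_s: 15.33
ee_pos: [545.2, -151.8, 154.7]
ee_rot: [-179.9, -0.0, 90.0]
force: [-0.4, -0.0, -0.0]
gripper_width: 0.5
row [-0.0003  0.0006  0.0594] [-0.0007 -0.0002 -0.0002] from [ 545.2 -151.8  154.7] rows~ 1.0
[84, 16, 21, 17, 19, 15, 18, 18, 19, 25, 117, 209, 183, 100, 106, 101, 55, 7, 16, 7, 10, 27, 36, 29, 43, 72, 83, 68] [78, 17, 54, 80, 77, 76, 78, 71, 61, 93, 158, 207, 182, 97, 102, 103, 120, 144, 127, 156, 145, 99, 30, 27, 47, 82, 93, 76]
```

View pics/p5.png

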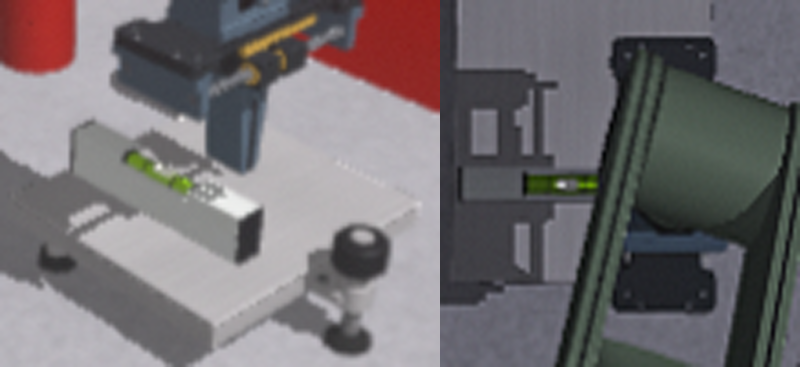

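The bubble is still centred, with edges at columns 282 and 288 (top crop 567,185), and the closed fingers are over the foot-side end. Creeping down.

```bash
python3 -m jog '0 0 0.03 0 0 0;0 0 0.05 0 0 0;0 0 0.057 0 0 0;0 0 0.06 0 0 0;0 0 0.062 0 0 0;0 0 0.064 0 0 0;0 0 0.066 0 0 0;0 0 0.067 0 0 0;0 0 0.067 0 0 0;0 0 0.067 0 0 0' -1 20
```

```text
time_s: 16.27
ee_pos: [545.8, -152.0, 122.4]
ee_rot: [179.9, 0.0, 90.0]
force: [-1.7, 0.7, 5.8]
gripper_width: 0.8
```

```bash
python3 -m jog '0 0 0.003 0 0 0;0 0 0.005 0 0 0;0 0 0.005 0 0 0;0 0 0.005 0 0 0;0 0 0.005 0 0 0;0 0 0.005 0 0 0;0 0 0.005 0 0 0;0 0 0.005 0 0 0'
```

```text
time_s: 16.93
ee_pos: [545.9, -152.0, 122.4]
ee_rot: [179.9, 0.0, 90.0]
force: [-4.1, 2.2, 14.0]
gripper_width: 0.3
```

```bash
python3 - <<'E'
from h import *
for i in range(30): b=grab_frame("top")
a=grab_frame("side");s=state();print(s["time_s"],s["force"].round(1),s["ee_pos"].round(1));print(b[195,272:300,2].tolist(),b[195,272:300,1].tolist())
a=a[150:250,230:350];b=b[150:240,250:350]
cv2.imwrite("pics/p6.png",np.hstack([cv2.resize(a,(440,367),interpolation=2),cv2.resize(b,(360,367),interpolation=2)])[:,:,::-1])
E
```

```text
18.4833 [-4.4  1.4 14.6] [ 545.9 -152.   122.4]
[85, 15, 21, 14, 18, 22, 16, 15, 19, 24, 68, 107, 102, 104, 108, 98, 52, 15, 21, 17, 30, 37, 32, 37, 65, 80, 68, 38] [78, 17, 53, 80, 77, 78, 78, 72, 63, 80, 87, 104, 103, 103, 105, 100, 82, 68, 55, 78, 60, 33, 33, 41, 73, 89, 74, 37]
```

View pics/p6.png

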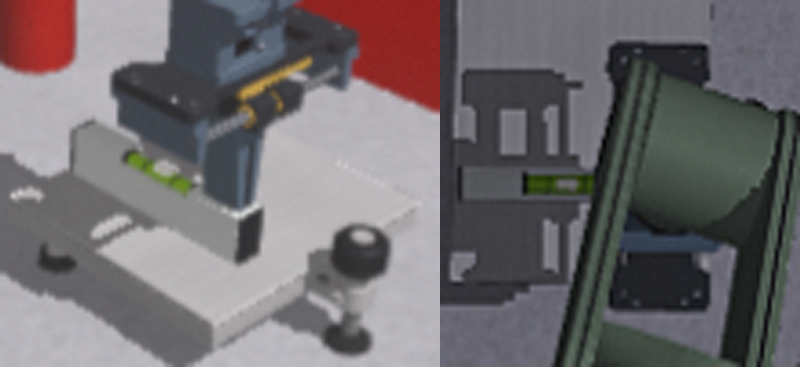

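The fingers rest on the level's end, and the bubble at crop (567,184) is centred between the lines. The push is a steady 14.6 N, so I'm handing in.

```bash
python3 -c "
from workcell import *
print(job_done());print(state()['force'],state()['time_s'])"
```

```text
the job is handed in; nothing more can be done
None
the job is handed in; nothing more can be done
```

The level is on the shelf with its bubble between the lines, and the arm is still pressing it down. I handed the job in at about 18.5 s of the 72 s allowed; no verdict is reported.

- **Placing:** I gripped the small aluminium level and laid it on the shelf along the line to the levelling foot. By the arm's pose, its middle was about 45 mm (shelf x) and 17 mm (shelf y) from the shelf centre. The bubble then read about 14 mm towards the fixed end.
- **Levelling:** I turned the knob about 126° (2.2 rad) clockwise in one grip. The bubble settled within about 0.5 mm of the middle.
- **Pressing:** I closed the fingers and pressed on the foot-side end of the level. The last readings were a steady 14.6 N downward and the bubble at column 285.0, against a line middle of 284.95 measured earlier.

I kept clear of the mug, jar and tin, but did not re-measure their positions at the end. The force reading I tried to take after handing in was not available. No check failed. One reading disagreed: the side-camera network put the knob about 15 mm off in x, but the knob's outline in that same picture agreed with the top view, so I used that.

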